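# Free and set the lens carriage on the optical bench

### The job

On the optical bench, take the loosened black clamp knob off its stud and then the yellow travel stop, setting each down (not dropping it) in the green tray. Then hold the red release button on the lens carriage down, slide the carriage along the rail until its white pointer is at the orange flag, and let go so that it locks in the notch nearest to the flag, with the button fully up again. Leave the other things where they are.

Things in the scene. Friction and masses are not known exactly. Their poses are not given: they have to be found in the camera images.
- rail: Aluminium optical bench rail fixed to the table, 530 mm long (its y), 50 wide (x), 30 high. Origin: centre of its underside; z up. In the middle a grey lug (30 mm high, like the rail) on the +x side (away from the robot) carries an upright steel stud, 8 mm diameter, at x 55, y 0 mm, its top at z 78 mm. The carriage starts at the -y end and must go towards +y, past the lug.
- carriage (a joint): Position of the lens carriage along the rail (m), grows towards the rail's +y, range 0 to 0.33; at 0 (its start) the button's centre is at rail y = -165 mm. With the button up a pawl locks it in a notch; there is a notch every 10 mm, at joint values 0, 0.01, 0.02 and so on (white marks on the rail), 1 mm play either way. With the button down it slides with about 1 N of drag and stays where it is left.
- release (a joint): Travel of the red release button (m): 0 fully up, 0.010 fully down. Spring: begins to move at 6 N, fully down at 9 N. Beyond 6 mm the carriage is free: press nearly all the way. Let go between two notches, the pawl slips into one of them by itself; should it ride on a tooth (button left half down, not locked), press again and shift a few mm.
- button_top (a point): Centre of the top of the red button, 46 mm along the rail by 40 across, 66 mm above the table when up; it goes straight down. Axes as the rail's. Grey cheeks stand before and behind it along the rail, 54 mm apart inside, 12 mm higher than the button when up: closed fingers fit between them, press the button and carry the carriage along. Open at both sides across the rail.
- index (a point): Tip of the white pointer on the carriage's +x side, level with the button's centre along the rail (36 mm from the rail's centre line, 44 mm above the table). The black carriage is 60 mm wide and reaches from 95 mm behind (-y) to 45 mm ahead (+y) of the button's centre; a round lens mount stands on its rear end (78 mm behind the button's centre, top 110 mm above the table).
- flag_line (a point): White line on the orange flag, a fixed marker on the rail's +x side with an upright orange plate 22 mm wide, 38 mm high, 62 mm from the rail's centre line. The carriage is set when it is locked in the notch that brings the pointer nearest to this line along the rail (y of this point's frame, axes as the rail's).
- stop: Yellow steel travel stop, 0.3 kg, across the rail in the carriage's way. Plate 115 mm (its x, -37 to 78) by 50 (y) by 10 thick, hole 14 mm square over the stud at x 55; a 10 mm flange at the -x end reaches 18 mm below the plate. Origin: plate's underside over the rail's centre line (z 30 mm), axes as the rail's at the start. Once the knob is off it lifts straight up, clear after 50 mm.
- stop_fin (a point): Grip point on the stop's upright fin: fin 14 mm thick along the stop's y, 54 mm long along its x, its top 15 mm above this point; this point is 40 mm above the plate's underside. Take it with the fingers closing along y.
- nut: Black cylindrical clamp knob, 42 mm diameter, 50 mm tall, 12 mm bore, already unscrewed: it sits loose on the stud on top of the stop and lifts straight off (clear after 40 mm). Origin: centre of its underside.
- tray: Green plastic tray fixed to the table, 150 mm (its x) by 210 mm (y), 30 mm high, 5 mm walls and floor. Origin: centre of its underside. It stands beyond the rail, left or right.
- mount_box: Brown box of spare mounts, same size as the tray, fixed; not to be used. It stands on the side where the tray is not.
- post: Black upright optics post on a round foot, 48 mm wide, 80 mm high; leave alone. Origin under its centre.
- screwdriver: Screwdriver with a red handle lying on the robot side of the rail, about 200 mm long; leave alone. Origin under its middle.
- laser: Black laser module, 30 x 120 x 30 mm with a brass nose; leave alone. Origin under its centre.
- bracket: Dark steel U bracket, 70 x 60 x 48 mm; leave alone. Origin under its centre.
- cell: White photocell box, 70 x 70 x 43 mm; leave alone. Origin under its centre.
- spray: Clear bottle with a blue cap, 50 mm wide, 130 mm high; leave alone. Origin under its centre.

How it is judged:
By the outcome, as a careful person would: the job done as asked, in the order asked, and still so for the second after the job is handed in, with the robot touching nothing.
It also fails if it takes over 61 s, if anything falls off the work surface, if the arm or the gripper's body presses on something with over 40 N, if the wrist force passes 120 N, or if a joint passes its speed limit or range.

### The arm

A 6-joint arm with a two-finger parallel gripper is mounted at the origin on the work surface. World frame = base frame: x ahead of the robot, y to its left, z up, the work surface at z = 0. Lengths are in m, angles in rad, forces in N, time in s.
With the tool pointing down it reaches from about 0.375 to 0.975 m from the base axis. Payload 3.8 kg.
Tool frame: the origin (TCP) lies where the fingers leave the gripper's body, on its centre line; the fingertips stand 73 mm ahead of it and the grasp point (between the pads) lies 54 mm ahead of it (nose_length is the distance from the TCP to the fingertips, in m); z points along the fingers, y is the line along which they close (so a half turn about z gives the same grasp; the last joint's range is limited). The gripper opens to 85 mm and grips with 20 to 120 N. Pads are 22 mm wide; open, the fingers measure 114 mm over their backs; the gripper's body (76 mm by 85 mm) begins 54 mm behind the grasp point. The pads swing forward as they close: fully open they stand 13 mm farther back than shut.
Start: joints at [1.254, 0.264, 1.604, -0, 1.274, -0.037], TCP at [0.186, 0.649, 0.304] pointing down, gripper open.
Joint ranges: [-2.63, 2.63], [-0.94, 2.18], [0.31, 2.57], [-1.31, 4.45], [0, 2.66], [-2.55, 2.55]. Speed limits (rad/s): [2.57, 2.57, 3.14, 3.14, 3.14, 3.14].

### API

Orientations are given as a rotation vector (axis times angle).
In Python, from workcell import read_state, read_camera, calibration, finish_job, look_for, cut_out, tip_of, nose_length gives the robot as it stands.
- The arm moves only by the tool step_arm, never from a script. Its argument "targets" is a list of rows, each a list of 3 entries, a list of its own where there are three numbers: the turn, a rotation vector about the tool's x, y, z in rad, then the shift along the tool's x, y, z in mm, then the finger opening in mm, from 0 to 85.4. In form: [[[ax, ay, az], [x, y, z], grip], ...]. A call has 1 to 5 rows; each row shifts and turns the commanded pose from where the row before left it, along the tool's axes as they then stand; what a row does not reach is not made up. A row lasts 1/12 s, in which the tool goes at most 41.7 mm and 7.16 degrees, less where a joint would pass 70% of its speed; a pose out of reach is approached as far as the arm can. A call with a gripper value outside its range is refused whole. The fingers move at their own pace and stop on an object; "grip_force" is the grip in N (left out, the last holds). Time passes only in rows, so rows that do not move let the fingers close. It gives the time, the measured TCP pose, the force, the opening and the grip force at its end, in the units of the state.
- read_state(): the state, without advancing time (a new reading comes with each control period).
- read_camera(name): name is "side" or "top"; returns the picture (420x560x3 uint8, red, green, blue); there is no depth.
- calibration(name): a dict with "camera_matrix" (3x3 intrinsics, pixels), "dist_coeffs" ([k1, k2, p1, p2, k3] as OpenCV has them; the pictures are not rectified), "R" (3x3) and "t" (3): a world point X has camera coordinates R X + t. Camera axes: x right, y down, z forward; pixel columns grow to the right and rows downward; lengths in m; the calibration is good to about 2 mm. A picture is of the moment at which its call begins. calibration takes no time and is no camera call.
- finish_job(): hands the job in; it is judged then, once.
Trained networks look in the newest picture that a camera, given by its name, has taken for a name from the list of things; names that differ only in an ending like _2 or _b are one class to them, and where a whole thing is asked for, a point or a joint stands for the part that bears it (a point fixed in the world has none). Each returns a list of dicts, best first, with "score" (0 to 1); they miss things now and then, are a little off and sometimes report something else, mostly with a low value. They report only what shows in the picture. A call takes as long as a camera call.
- look_for(camera, query): "extent" ([left, top, right, bottom] in pixels, round what is visible of it).
- cut_out(camera, query): "region" (420x560 bool, what is visible of it) and "extent" ([left, top, right, bottom] in pixels, round what is visible of it).
- tip_of(camera, query): "at" ([row, column] in pixels: a listed point, or the origin of a listed thing).
The state is a dict: "time": time; "q": joint angles; "joint_vel": joint speeds; "joint_torque": joint torques, N m; "tool_pos": TCP position; "tcp_rot": TCP orientation; "wrist_force": force on the tool from outside, world axes, zero at the start; "torque": the same for the moment, N m; "width": opening from 0.0 (shut) to 1.0 (fully open); "grip_force": force on a finger pad.
Only numpy, scipy, OpenCV 4.12 (cv2) and the standard library are available. Lean on these libraries where they do the work, as an engineer would, in place of code of your own. Each camera call takes 0.05 s, during which the arm holds its last target. There are 200 camera calls.

## Working session

There is one attempt and no reset: what is moved stays moved. The work goes in short steps, Python scripts to look and compute and a tool call to move; the robot and the scene stay as the last step left them, time stands still between calls to the robot, and variables do not carry over. Pictures are saved under pics/ and viewed, at most 10 in all, crops included, and the job is handed in when it is done.

Besides the shell and the picture viewer there is one more tool, called after "Call:" as name(argument=value, ...) on one line, values as JSON. step_arm: Moves the arm, as the interface text tells. Its arguments: {"type":"object","properties":{"targets":{"type":"array","items":{"type":"array"}},"grip_force":{"type":"number"}},"required":["targets"]}

```bash
mkdir -p pics; ls; cat > h.py <<'E'
import numpy as np, cv2
from workcell import *
from scipy.spatial.transform import Rotation as Rn
C={n:calibration(n) for n in("side","top")}
def ray(n,rc):
    c=C[n];K=np.array(c["camera_matrix"],float);d=np.array(c["dist_coeffs"],float);R=np.array(c["R"]);t=np.array(c["t"])
    u=cv2.undistortPoints(np.array([[[rc[1],rc[0]]]],float),K,d)[0,0]
    return -R.T@t, R.T@np.array([u[0],u[1],1.])
def atz(n,rc,z):
    o,d=ray(n,rc);return o+d*(z-o[2])/d[2]
def tri(a,b):
    o1,d1=ray("top",a);o2,d2=ray("side",b)
    s=np.linalg.lstsq(np.c_[d1,-d2],o2-o1,rcond=None)[0]
    p,q=o1+d1*s[0],o2+d2*s[1];return (p+q)/2,np.linalg.norm(p-q)
def proj(n,X):
    c=C[n];return cv2.projectPoints(np.array([X],float),cv2.Rodrigues(np.array(c["R"],float))[0],np.array(c["t"],float),np.array(c["camera_matrix"],float),np.array(c["dist_coeffs"],float))[0][0,0]
E
python3 - <<'E'
from h import *
np.set_printoptions(precision=4,suppress=True)
for n in C: 
    cv2.imwrite(f"pics/{n}0.png",read_camera(n)[:,:,::-1]); print(n,ray(n,(210,280)))
for q in["button_top","index","flag_line","stop_fin","nut","stop","tray","rail"]:
    r={n:tip_of(n,q)[:2] for n in C}
    print(q,{n:[(np.round(x["at"],1).tolist(),round(x["score"],2)) for x in r[n]] for n in C})
    if r["top"] and r["side"]: print("   ",*tri(r["top"][0]["at"],r["side"][0]["at"]))
s=read_state();print(s["time"],s["tool_pos"],s["tcp_rot"],Rn.from_rotvec(s["tcp_rot"]).as_matrix())
E
```

```text
pics
side (array([ 0.4346, -0.9674,  1.1298]), array([ 0.0403,  0.6704, -0.7412]))
top (array([ 0.3621, -0.0087,  1.1665]), array([ 0.1202,  0.0013, -0.9928]))
button_top {'side': [([237.6, 266.9], 0.56)], 'top': [([227.6, 321.7], 0.53), ([216.8, 322.6], 0.48)]}
    [ 0.4466 -0.1173  0.0615] 0.001294332176670448
index {'side': [([239.2, 276.5], 0.88), ([265.6, 335.4], 0.49)], 'top': [([213.5, 322.2], 0.67), ([216.5, 262.5], 0.52)]}
    [ 0.4808 -0.1204  0.0568] 0.009182525980877702
flag_line {'side': [([182.4, 266.4], 0.51), ([269.2, 333.6], 0.16)], 'top': [([228.8, 219.8], 0.37)]}
    [0.4502 0.157  0.0377] 0.001091023934324223
stop_fin {'side': [([198.4, 266.5], 0.81)], 'top': [([234.2, 263.1], 0.81)]}
    [0.4398 0.0383 0.0768] 0.017756463490451804
nut {'side': [([202.9, 277.0], 0.69), ([346.1, 324.3], 0.3)], 'top': [([213.8, 259.8], 0.51)]}
    [0.4865 0.0474 0.045 ] 0.0035392901680903954
stop {'side': [([205.5, 258.4], 0.71), ([136.0, 256.4], 0.24)], 'top': [([232.8, 263.4], 0.6)]}
    [0.4285 0.0375 0.0458] 0.016204902804045997
tray {'side': [([268.7, 337.3], 0.76)], 'top': [([158.2, 347.7], 0.96)]}
    [ 0.6573 -0.2026  0.0005] 0.01508879158366159
rail {'side': [([214.0, 260.7], 0.75), ([184.7, 268.7], 0.5)], 'top': [([237.7, 263.5], 0.87)]}
    [ 0.4268  0.0402 -0.0029] 0.0013847177268312232
0.9 [0.1864 0.6488 0.3039] [-0.4381 -3.1109 -0.    ] [[-0.9611  0.2762 -0.    ]
 [ 0.2762  0.9611  0.    ]
 [ 0.      0.     -1.    ]]
```

View pics/top0.png

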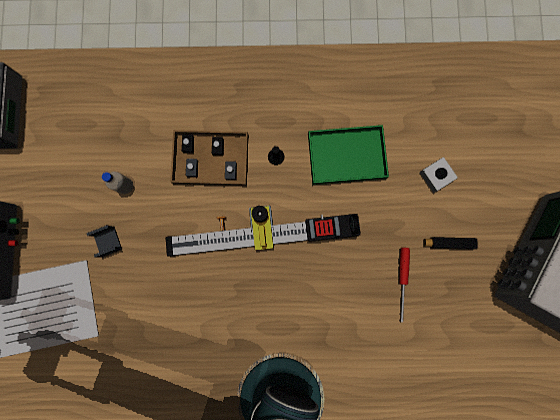

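View pics/side0.png

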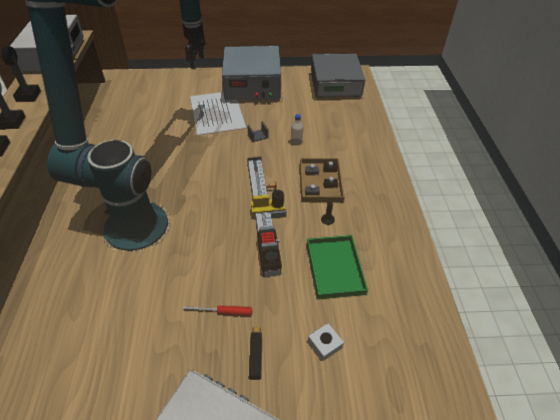

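The top view shows the rail from (167,245) to (359,225), with the knob at (260,213), flag at (222,222), red button at (323,228) and tray at (348,155). The side view agrees: knob (278,198), button (268,239), tray (336,266). Next I measure the rail yaw and zoom in.

```bash
python3 - <<'E'
from h import *
np.set_printoptions(precision=4,suppress=True)
T=read_camera("top");S=read_camera("side")
a=cv2.resize(T[195:265,160:365],None,fx=3.9,fy=3.9,interpolation=cv2.INTER_CUBIC)
b=cv2.resize(S[150:280,235:300],None,fx=4.5,fy=4.5,interpolation=cv2.INTER_CUBIC)
b=cv2.rotate(b,cv2.ROTATE_90_COUNTERCLOCKWISE)
w=max(a.shape[1],b.shape[1]);im=np.zeros((a.shape[0]+b.shape[0],w,3),np.uint8);im[:a.shape[0],:a.shape[1]]=a;im[a.shape[0]:,:b.shape[1]]=b
print(im.shape);cv2.imwrite("pics/z1.png",im[:,:,::-1])
for q,z in[("rail",.03),("tray",.03),("nut",.09),("stop",.04),("carriage",.05),("post",.04)]:
    for r in cut_out("top",q)[:1]:
        ys,xs=np.nonzero(r["region"]);
        P=np.array([atz("top",(y,x),z)[:2] for y,x in zip(ys,xs)])
        print(q,round(r["score"],2),r["extent"],len(ys),cv2.minAreaRect((P*1000).astype(np.float32)))
for n in C:
  for q in["button_top","index","flag_line","stop_fin","nut"]: print(n,q,[(np.round(x["at"],1).tolist(),round(x["score"],2)) for x in tip_of(n,q)[:2]])
E
```

```text
(565, 800, 3)
rail 0.66 [168.7, 211.6, 360.7, 259.1] 3633 ((450.41131591796875, 43.23028564453125), (101.20707702636719, 530.3114624023438), 5.04106330871582)
nut 0.57 [251.0, 208.5, 268.5, 222.4] 184 ((484.3380126953125, 45.55622482299805), (41.02078628540039, 37.1997184753418), 25.906869888305664)
stop 0.81 [252.7, 206.0, 271.8, 250.3] 540 ((449.2155456542969, 43.525291442871094), (113.0106430053711, 49.56982421875), 5.689237117767334)
carriage 0.81 [307.1, 214.1, 358.5, 244.8] 1140 ((449.2638854980469, -146.74783325195312), (60.40816879272461, 140.44651794433594), 5.560727596282959)
side button_top [([236.0, 269.6], 0.66), ([219.9, 329.3], 0.22)]
side index [([241.0, 277.7], 0.76), ([208.1, 258.6], 0.3)]
side flag_line [([184.5, 267.4], 0.39)]
side stop_fin [([345.0, 326.9], 0.17)]
side nut [([200.4, 277.1], 0.65)]
top button_top [([244.1, 451.1], 0.7), ([225.0, 321.2], 0.63)]
top index [([218.4, 322.9], 0.64)]
top flag_line [([229.4, 219.7], 0.53)]
top stop_fin [([232.2, 263.6], 0.85)]
top nut []
```

View pics/z1.png

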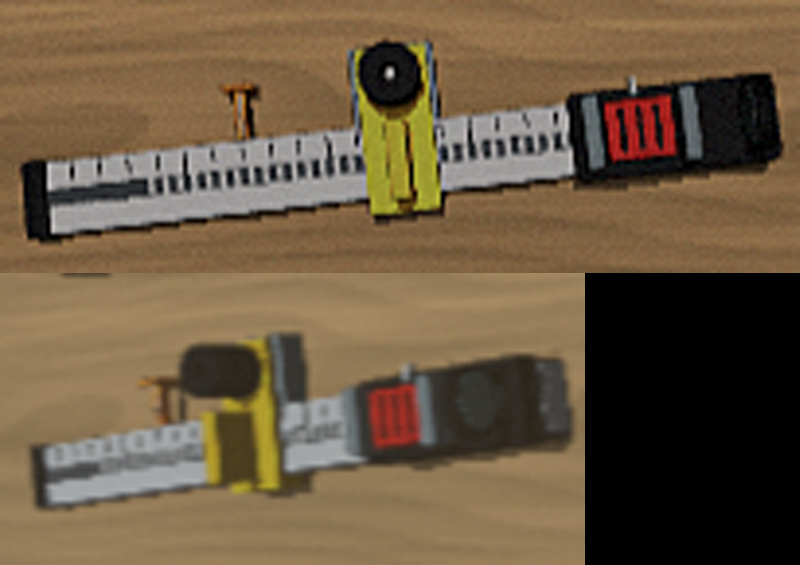

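The zoom shows the knob centre (389,72), pointer (632,78), button (641,127), flag plate top (223–258, 85) and rail end corners (25,163)/(33,240) in the top view. In the side view below, the flag is at (155,380) and the button at (394,415). I'll fit the rail pose from these.

```bash
cat >> h.py <<'E'
def W(p,f):  # rail mm -> world
    x,y,a=p; c,s=np.cos(a),np.sin(a); u,v,z=np.array(f)/1000.
    return np.array([x+c*u-s*v,y+s*u+c*v,z])
def toR(p,X):
    x,y,a=p; c,s=np.cos(a),np.sin(a); d=np.array(X[:2])-[x,y]; return np.array([c*d[0]+s*d[1],-s*d[0]+c*d[1],X[2]])*1000
def tz(x,y): return (y/3.9+195-.4,x/3.9+160-.4)
def sz(x,y): return (x/4.5+150-.4,(291-(y-273))/4.5+235-.4)
E
python3 - <<'E'
from h import *
from scipy.optimize import least_squares
np.set_printoptions(precision=4,suppress=True)
ob=[("top",tz(389,72),(55,0,78)),("top",tz(632,78),(36,-165,44)),("top",tz(641,127),(0,-165,66)),("top",tz(25,163),(25,265,30)),("top",tz(33,240),(-25,265,20)),
("side",sz(408,367),(36,-165,44)),("side",sz(394,415),(0,-165,66)),("side",sz(37,447),(25,265,30)),("side",sz(43,505),(-25,265,30))]
def f(p): return np.concatenate([proj(n,W(p,g))-[rc[1],rc[0]] for n,rc,g in ob])
r=least_squares(f,[.44,.04,.095],loss="soft_l1",x_scale=[.01,.01,.01]);print(r.x);print(r.fun.reshape(-1,2))
p=r.x
print("fin",tri((232.2,263.6),(198.4,266.5)),"nutW",W(p,(55,0,40)),"btn",W(p,(0,-165,66)))
X,e=tri(tz(240,86),sz(157,380));print("flag top",X,e,toR(p,X))
for z in(.03,.038,.044,.068):print(z,toR(p,atz("top",tz(240,86),z)),toR(p,atz("side",sz(157,380),z)))
for t in ((.61,-.1),):pass
T=read_camera("top");S=read_camera("side")
for n,I in(("top",T),("side",S)):
    hsv=cv2.cvtColor(I,cv2.COLOR_RGB2HSV);m=cv2.inRange(hsv,(50,120,40),(75,255,255))
    k,l,st,ce=cv2.connectedComponentsWithStats(m);i=1+np.argmax(st[1:,4])
    ys,xs=np.nonzero(l==i);P=np.array([atz(n,(y,x),.03 if n=="top" else .025)[:2]*1000 for y,x in zip(ys,xs)],np.float32)
    print(n,st[i],cv2.minAreaRect(P))
print(tip_of("top","post"),tip_of("side","post"))
E
```

```text
[0.4317 0.0409 0.0993]
[[ 0.2985  0.0527]
 [-0.0189  0.0026]
 [ 0.1835 -0.0153]
 [-0.6727  0.4517]
 [-0.2862 -0.9479]
 [ 0.4607  1.0166]
 [-0.1263  1.0009]
 [-0.3677 -0.7819]
 [-0.3075 -0.9975]]
fin (array([0.4423, 0.0367, 0.0787]), np.float64(0.012639422976922485)) nutW [0.4864 0.0463 0.04  ] btn [ 0.448  -0.1233  0.066 ]
flag top [0.4838 0.1548 0.0283] 2.9723908070144395e-05 [ 63.1412 108.2266  28.308 ]
0.03 [ 62.9522 108.0025  30.    ] [ 62.8802 106.5174  30.    ]
0.038 [ 61.9874 106.9434  38.    ] [61.7167 98.4424 38.    ]
0.044 [ 61.2638 106.1491  44.    ] [60.8442 92.3861 44.    ]
0.068 [ 58.3695 102.9718  68.    ] [57.3539 68.1609 68.    ]
top [ 309  125   80   58 3605] ((655.6648559570312, -198.80145263671875), (149.41061401367188, 209.07635498046875), 3.8227450847625732)
side [ 308  239   58   56 2228] ((654.0630493164062, -196.9960479736328), (141.4928741455078, 207.49452209472656), 4.470096111297607)
[{'at': [158.5, 277.6], 'score': 0.75}, {'at': [232.7, 264.3], 'score': 0.7}, {'at': [234.3, 261.2], 'score': 0.31}] [{'at': [219.3, 328.4], 'score': 0.53}]
```

Call:
step_arm(targets=[[[0,0,-0.0948],[0,0,20],85],[[0,0,-0.0948],[0,0,20],85],[[0,0,-0.0948],[0,0,20],85],[[0,0,-0.0948],[0,0,20],85]])

```text
time: 2.33
tool_pos: [0.1864, 0.6488, 0.2233]
tcp_rot: [-0.164, 3.137, 0.001]
wrist_force: [-0.8, -0.2, -0.3]
width: 0.994
grip_force: 0.0
```

Call:
step_arm(targets=[[[0,0,0],[-14,-37,0],85],[[0,0,0],[-14,-37,0],85],[[0,0,0],[-14,-37,0],85],[[0,0,0],[-14,-37,0],85],[[0,0,0],[-14,-37,0],85]])

```text
time: 2.75
tool_pos: [0.2748, 0.4701, 0.2237]
tcp_rot: [-0.157, 3.138, -0.0]
wrist_force: [1.1, 1.4, -0.3]
width: 0.999
grip_force: 0.0
```

Call:
step_arm(targets=[[[0,0,0],[-14,-37,0],85],[[0,0,0],[-14,-37,0],85],[[0,0,0],[-14,-37,0],85],[[0,0,0],[-14,-37,0],85],[[0,0,0],[-14,-37,0],85]])

```text
time: 3.17
tool_pos: [0.3629, 0.2928, 0.2242]
tcp_rot: [-0.157, 3.137, 0.001]
wrist_force: [0.3, -0.2, -0.6]
width: 0.996
grip_force: 0.0
```

Call:
step_arm(targets=[[[0,0,0],[-14,-37,0],85],[[0,0,0],[-14,-37,0],85],[[0,0,0],[-14,-37,0],85],[[0,0,0],[-14,-37,0],85],[[0,0,0],[-14,-37,0],85]])

```text
time: 3.58
tool_pos: [0.451, 0.1155, 0.2244]
tcp_rot: [-0.156, 3.136, 0.0]
wrist_force: [0.9, -0.1, -0.2]
width: 0.998
grip_force: 0.0
```

Call:
step_arm(targets=[[[0,0,0],[-14,-37,0],85],[[0,0,0],[-14,-37,0],85],[[0,0,0],[0,0,0],85]])

```text
time: 3.83
tool_pos: [0.4886, 0.0411, 0.2248]
tcp_rot: [-0.148, 3.135, -0.004]
wrist_force: [0.0, 0.2, 0.2]
width: 0.993
grip_force: 0.0
```

```bash
cat >> h.py <<'E'
P0=np.array([.4317,.0409,.0993])
def here():
    s=read_state();R=Rn.from_rotvec(s["tcp_rot"]).as_matrix();print("t",s["time"],"rail",np.round(toR(P0,s["tool_pos"]),1),"yaw err",round(np.arctan2(R[1,1],R[0,1])-np.pi/2-P0[2],4),"z",np.round(R[:,2],3));return s
E
python3 - <<'E'
from h import *
np.set_printoptions(precision=4,suppress=True)
here()
print("fin top view",[toR(P0,atz("top",tz(*q),.085)) for q in((398,120),(405,205),(399,160))])
print("fin net",[toR(P0,atz("top",q,.07)) for q in((234.2,263.1),(232.2,263.6))])
print("fin side face centre z~.065",toR(P0,atz("side",sz(236,448),.063)),toR(P0,atz("side",sz(236,410),.063)),toR(P0,atz("side",sz(236,487),.063)))
for t in ((36,40),(-36,40)):pass
a=0.0703
for q in((0,65),(-5,-45)): c,s=np.cos(a),np.sin(a);X=np.array([.655+(c*q[0]-s*q[1])/1e3,-.198+(s*q[0]+c*q[1])/1e3,0]);print("tray",q,X,toR(P0,X))
T=read_camera("top");S=read_camera("side")
a=cv2.resize(T[180:270,200:330],None,fx=4,fy=4,interpolation=cv2.INTER_CUBIC);b=cv2.resize(S[140:230,235:300],None,fx=4,fy=4,interpolation=cv2.INTER_CUBIC)
cv2.imwrite("pics/z2.png",np.hstack([a,b])[:,:,::-1])
E
```

```text
t 3.8333 rail [ 56.6  -5.4 224.8] yaw err -0.0052 z [ 0.004 -0.003 -1.   ]
fin top view [array([21.6306, -2.0844, 85.    ]), array([-35.0766,  -0.6216,  85.    ]), array([-4.9764,  0.124 , 85.    ])]
fin net [array([-0.6419, -2.8083, 70.    ]), array([ 4.4461, -4.6859, 70.    ])]
fin side face centre z~.065 [-4.5406 -4.4039 63.    ] [23.9131 -8.1911 63.    ] [-33.7416  -0.517   63.    ]
tray (0, 65) [ 0.6504 -0.1332  0.    ] [ 200.4009 -194.8877    0.    ]
tray (-5, -45) [ 0.6532 -0.2432  0.    ] [ 192.2135 -304.6965    0.    ]
```

View pics/z2.png

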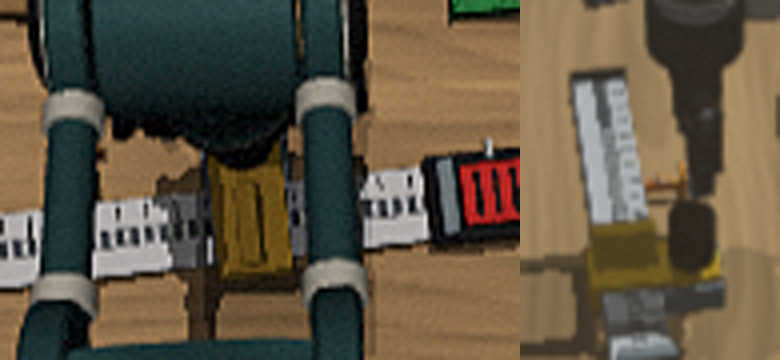

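The knob is straight under the gripper in the side view (fingertips at (705,190), knob (690,235)), and the top view is hidden by the arm. I correct the offset and go down.

Call:
step_arm(targets=[[[0,0,-0.005],[1.5,5,20],85],[[0,0,0],[0,0,25],85],[[0,0,0],[0,0,10],85],[[0,0,0],[0,0,0],85]])

```text
time: 4.27
tool_pos: [0.4807, 0.0524, 0.1659]
tcp_rot: [0.166, -3.13, -0.0]
wrist_force: [0.1, -0.4, 0.7]
width: 0.996
grip_force: 0.0
```

```bash
python3 -c "
from h import *
here()"
```

```text
t 4.2667 rail [ 49.9   6.5 165.9] yaw err 0.0069 z [-0.007 -0.    -1.   ]
```

Call:
step_arm(targets=[[[0,0,0],[0,0,0],85],[[0,0,0],[0,0,0],85],[[0,0,0],[0,0,0],85]])

```text
time: 4.52
tool_pos: [0.4846, 0.0518, 0.1704]
tcp_rot: [-0.165, 3.135, 0.0]
wrist_force: [0.6, -0.3, 0.2]
width: 0.994
grip_force: 0.0
```

```bash
python3 -c "
from h import *
here()"
```

```text
t 4.5167 rail [ 53.7   5.6 170.4] yaw err 0.0059 z [ 0.003  0.    -1.   ]
```

Call:
step_arm(targets=[[[0,0,0.005],[-1.5,-5.5,0],85],[[0,0,0],[0,0,15],85],[[0,0,0],[0,0,15],85],[[0,0,0],[0,0,14],85],[[0,0,0],[0,0,0],85]])

```text
time: 4.93
tool_pos: [0.4844, 0.0455, 0.1231]
tcp_rot: [0.155, -3.134, 0.0]
wrist_force: [-0.6, 0.2, 0.0]
width: 0.997
grip_force: 0.0
```

Call:
step_arm(targets=[[[0,0,0],[0,0,0],85],[[0,0,0],[0,0,0],85]])

```text
time: 5.1
tool_pos: [0.4866, 0.0458, 0.1259]
tcp_rot: [-0.155, 3.136, -0.0]
wrist_force: [0.1, -0.0, -0.7]
width: 0.993
grip_force: 0.0
```

```bash
python3 - <<'E'
from h import *
print(here()["wrist_force"])
S=read_camera("side");T=read_camera("top")
a=cv2.resize(T[180:270,200:330],None,fx=4,fy=4,interpolation=cv2.INTER_CUBIC);b=cv2.resize(S[140:230,235:300],None,fx=4,fy=4,interpolation=cv2.INTER_CUBIC)
cv2.imwrite("pics/z3.png",np.hstack([a,b])[:,:,::-1])
E
```

```text
t 5.1 rail [ 55.1  -0.6 125.9] yaw err -0.0002 z [ 0.002  0.    -1.   ]
[ 0.12287371 -0.02531686 -0.65942351]
```

View pics/z3.png

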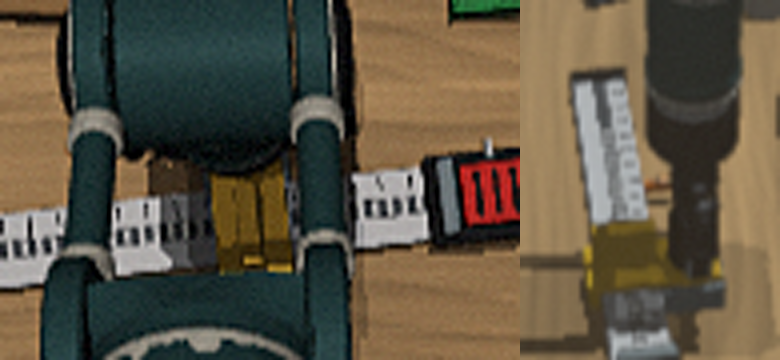

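The near finger now stands in front of the knob (690,235) in the side view, with no contact force. I close with moderate force.

Call:
step_arm(targets=[[[0,0,0],[0,0,0],35],[[0,0,0],[0,0,0],35],[[0,0,0],[0,0,0],35],[[0,0,0],[0,0,0],35],[[0,0,0],[0,0,0],35]], grip_force=40)

```text
time: 5.62
tool_pos: [0.4861, 0.0461, 0.1255]
tcp_rot: [-0.156, 3.137, 0.0]
wrist_force: [-0.8, 0.1, 4.4]
width: 0.486
grip_force: 40.7
```

Call:
step_arm(targets=[[[0,0,0],[0,0,0],35],[[0,0,0],[0,0,0],35]])

```text
time: 5.78
tool_pos: [0.4862, 0.0461, 0.1255]
tcp_rot: [-0.156, 3.137, 0.0]
wrist_force: [-0.6, 0.7, 5.8]
width: 0.484
grip_force: 40.9
```

Call:
step_arm(targets=[[[0,0,0],[0,0,-10],35],[[0,0,0],[0,0,-25],35],[[0,0,0],[0,0,-30],35],[[0,0,0],[0,0,-30],35],[[0,0,0],[0,0,-15],35]])

```text
time: 6.2
tool_pos: [0.4869, 0.046, 0.2387]
tcp_rot: [-0.156, 3.134, -0.0]
wrist_force: [0.7, 0.8, -1.0]
width: 0.481
grip_force: 43.1
```

Call:
step_arm(targets=[[[0,0,0],[-9,-13,0],35],[[0,0,0],[-18,-26,0],35],[[0,0,0],[-18,-26,0],35],[[0,0,0],[-18,-26,0],35],[[0,0,0],[-18,-26,0],35]])

```text
time: 6.62
tool_pos: [0.5782, -0.0635, 0.2349]
tcp_rot: [0.157, -3.137, 0.0]
wrist_force: [-0.4, 0.3, -0.8]
width: 0.478
grip_force: 43.1
```

Call:
step_arm(targets=[[[0,0,0],[-18,-26,0],35],[[0,0,0],[-18,-26,0],35],[[0,0,0],[-18,-26,0],35],[[0,0,0],[-10,-15,0],35],[[0,0,0],[0,0,0],35]])

```text
time: 7.03
tool_pos: [0.6525, -0.1519, 0.2346]
tcp_rot: [-0.152, 3.137, -0.002]
wrist_force: [0.3, 0.4, -0.2]
width: 0.482
grip_force: 43.1
```

Call:
step_arm(targets=[[[0,0,0],[0,0,0],35],[[0,0,0],[0,0,0],35]])

```text
time: 7.2
tool_pos: [0.65, -0.1481, 0.2342]
tcp_rot: [0.156, -3.136, -0.001]
wrist_force: [0.2, 0.3, -1.2]
width: 0.486
grip_force: 43.1
```

```bash
python3 - <<'E'
from h import *
print(here()["width"])
S=read_camera("side");T=read_camera("top")
cv2.imwrite("pics/z4.png",np.hstack([cv2.resize(T[110:260,200:400],None,fx=2.2,fy=2.2),cv2.resize(S[140:290,235:380],None,fx=2.2,fy=2.2)])[:,:,::-1])
E
```

```text
t 7.2 rail [ 198.5 -209.7  234.2] yaw err -0.0001 z [-0.002  0.001 -1.   ]
0.48643268022176067
```

View pics/z4.png

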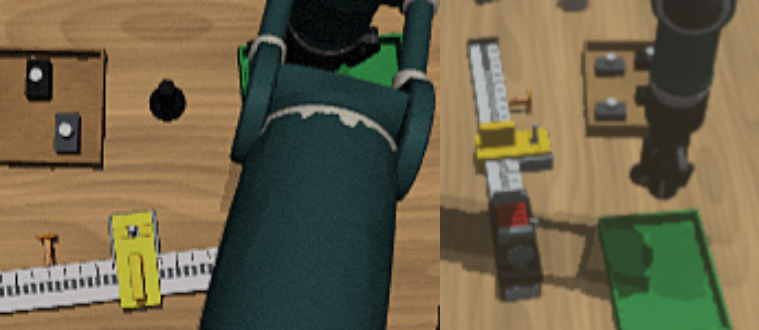

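The knob is held above the tray (side view 660,180), and the stop is bare on its stud with the fin at (138,278). Now I lower it.

Call:
step_arm(targets=[[[0,0,0],[0,0,20],35],[[0,0,0],[0,0,35],35],[[0,0,0],[0,0,35],35],[[0,0,0],[0,0,25],35],[[0,0,0],[0,0,13],35]])

```text
time: 7.72
tool_pos: [0.6476, -0.1468, 0.1028]
tcp_rot: [0.158, -3.131, -0.003]
wrist_force: [-0.9, 0.6, -2.5]
width: 0.486
grip_force: 43.1
```

Call:
step_arm(targets=[[[0,0,0],[0,0,5],35],[[0,0,0],[0,0,3],35],[[0,0,0],[0,0,3],35],[[0,0,0],[0,0,2],35],[[0,0,0],[0,0,0],35]])

```text
time: 8.13
tool_pos: [0.6519, -0.1488, 0.0954]
tcp_rot: [-0.156, 3.135, -0.001]
wrist_force: [0.2, 0.4, -1.1]
width: 0.482
grip_force: 43.1
```

Call:
step_arm(targets=[[[0,0,0],[0,0,2],35],[[0,0,0],[0,0,1],35],[[0,0,0],[0,0,0],35]])

```text
time: 8.38
tool_pos: [0.651, -0.1487, 0.0912]
tcp_rot: [-0.156, 3.137, -0.0]
wrist_force: [-0.5, 0.1, -0.9]
width: 0.48
grip_force: 43.1
```

Call:
step_arm(targets=[[[0,0,0],[0,0,1],35],[[0,0,0],[0,0,0],35]])

```text
time: 8.55
tool_pos: [0.6511, -0.1487, 0.0906]
tcp_rot: [-0.156, 3.137, -0.0]
wrist_force: [-1.1, 0.1, 3.1]
width: 0.483
grip_force: 43.4
```

Contact is where expected. Release and rise.

Call:
step_arm(targets=[[[0,0,0],[0,0,0],46],[[0,0,0],[0,0,0],52],[[0,0,0],[0,0,0],56],[[0,0,0],[0,0,0],56],[[0,0,0],[0,0,-5],56]])

```text
time: 8.97
tool_pos: [0.65, -0.1484, 0.0938]
tcp_rot: [0.156, -3.136, -0.001]
wrist_force: [-0.6, -0.2, -0.5]
width: 0.652
grip_force: 0.0
```

Call:
step_arm(targets=[[[0,0,0],[0,0,-20],56],[[0,0,0],[0,0,-35],56],[[0,0,0],[0,0,-35],56],[[0,0,0],[0,0,-35],56],[[0,0,0],[0,0,-15],56]])

```text
time: 9.38
tool_pos: [0.6532, -0.1492, 0.2415]
tcp_rot: [-0.156, 3.13, -0.004]
wrist_force: [1.1, 0.2, 0.7]
width: 0.654
grip_force: 0.0
```

Call:
step_arm(targets=[[[0,0,0],[12,12,0],50],[[0,0,0],[24,25,0],50],[[0,0,0],[28,29,0],50],[[0,0,0],[28,29,0],50],[[0,0,0],[28,29,0],50]])

```text
time: 9.8
tool_pos: [0.5177, -0.0363, 0.2351]
tcp_rot: [-0.155, 3.137, 0.0]
wrist_force: [0.6, 1.0, 0.8]
width: 0.584
grip_force: 0.0
```

Call:
step_arm(targets=[[[0,0,0],[28,29,0],50],[[0,0,0],[28,29,0],50],[[0,0,0],[20,22,0],50],[[0,0,0],[7,6,0],50],[[0,0,0],[0,0,0],50]])

```text
time: 10.22
tool_pos: [0.4263, 0.0413, 0.2351]
tcp_rot: [-0.16, 3.137, 0.0]
wrist_force: [0.8, -1.2, 0.0]
width: 0.587
grip_force: 0.0
```

Call:
step_arm(targets=[[[0,0,0],[0,0,0],50],[[0,0,0],[0,0,0],50]])

```text
time: 10.38
tool_pos: [0.4294, 0.0397, 0.2356]
tcp_rot: [-0.155, 3.136, -0.001]
wrist_force: [0.9, -0.2, -0.2]
width: 0.585
grip_force: 0.0
```

```bash
python3 - <<'E'
from h import *
print(here()["width"])
S=read_camera("side");T=read_camera("top")
cv2.imwrite("pics/z5.png",np.hstack([cv2.resize(T[110:260,200:400],None,fx=2.2,fy=2.2),cv2.resize(S[140:290,235:380],None,fx=2.2,fy=2.2)])[:,:,::-1])
E
```

```text
t 10.3833 rail [ -2.4  -1.  235.6] yaw err -0.0002 z [ 0.002 -0.    -1.   ]
0.5845977126595548
```

View pics/z5.png

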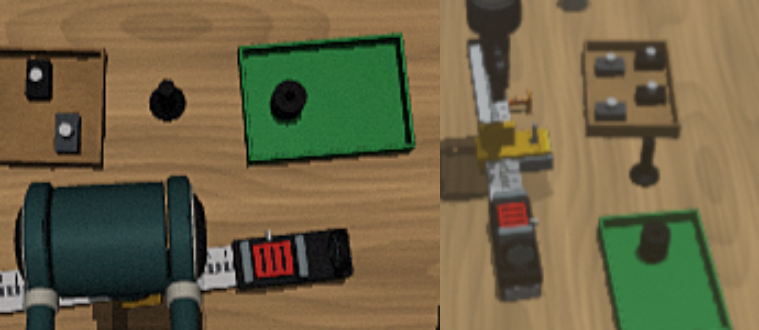

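The knob stands upright in the tray (289,100). Next is the fin.

Call:
step_arm(targets=[[[0,0,0],[2,1,15],50],[[0,0,0],[0,0,30],50],[[0,0,0],[0,0,30],50],[[0,0,0],[0,0,25],50],[[0,0,0],[0,0,12],50]])

```text
time: 10.9
tool_pos: [0.4246, 0.0402, 0.1195]
tcp_rot: [0.154, -3.133, 0.0]
wrist_force: [-1.0, -0.1, 0.4]
width: 0.585
grip_force: 0.0
```

Call:
step_arm(targets=[[[0,0,0],[0,0,0],50],[[0,0,0],[0,0,0],50],[[0,0,0],[0,0,0],10],[[0,0,0],[0,0,0],10],[[0,0,0],[0,0,0],10]], grip_force=60)

```text
time: 11.32
tool_pos: [0.4272, 0.0411, 0.1243]
tcp_rot: [-0.155, 3.135, 0.0]
wrist_force: [-0.6, 2.8, 0.4]
width: 0.169
grip_force: 0.6
```

Call:
step_arm(targets=[[[0,0,0],[0,0,0],10],[[0,0,0],[0,0,0],10],[[0,0,0],[0,0,0],10]])

```text
time: 11.57
tool_pos: [0.4273, 0.0411, 0.1244]
tcp_rot: [-0.156, 3.134, -0.0]
wrist_force: [0.3, -0.5, 5.8]
width: 0.155
grip_force: 59.8
```

```bash
python3 - <<'E'
from h import *
s=here();print(s["width"]*85.4,s["torque"])
E
```

```text
t 11.5667 rail [ -4.3   0.6 124.4] yaw err 0.0002 z [ 0.003  0.    -1.   ]
13.205126863358522 [ 0.03137502  0.04708591 -0.01517319]
```

Call:
step_arm(targets=[[[0,0,0],[0,0,-8],10],[[0,0,0],[0,0,-20],10],[[0,0,0],[0,0,-30],10],[[0,0,0],[0,0,-35],10],[[0,0,0],[0,0,-22],10]])

```text
time: 11.98
tool_pos: [0.426, 0.0411, 0.2405]
tcp_rot: [-0.156, 3.136, -0.0]
wrist_force: [1.8, 1.0, -2.5]
width: 0.156
grip_force: 61.6
```

Call:
step_arm(targets=[[[0,0,0],[0,0,0],10],[[0,0,0],[-9,-15,0],10],[[0,0,0],[-17.5,-28,0],10],[[0,0,0],[-17.5,-28,0],10],[[0,0,0],[-17.5,-28,0],10]])

```text
time: 12.4
tool_pos: [0.4961, -0.052, 0.236]
tcp_rot: [0.158, -3.135, -0.001]
wrist_force: [-0.0, -0.4, -2.5]
width: 0.153
grip_force: 61.6
```

Call:
step_arm(targets=[[[0,0,0],[-17.5,-28,0],10],[[0,0,0],[-17.5,-28,0],10],[[0,0,0],[-17.5,-28,0],10],[[0,0,0],[-17.5,-28,0],10],[[0,0,0],[-17.5,-28,0],10]])

```text
time: 12.82
tool_pos: [0.5972, -0.1829, 0.2351]
tcp_rot: [0.156, -3.134, -0.003]
wrist_force: [0.4, 0.6, -2.6]
width: 0.155
grip_force: 61.6
```

Call:
step_arm(targets=[[[0,0,0],[-17.5,-28,0],10],[[0,0,0],[-17.5,-28,0],10],[[0,0,0],[-9,-15,0],10],[[0,0.085,0],[0,0,0],10],[[0,0.085,0],[0,0,0],10]])

```text
time: 13.23
tool_pos: [0.6473, -0.2497, 0.2356]
tcp_rot: [0.143, -2.962, 0.011]
wrist_force: [-0.5, 0.5, -3.0]
width: 0.155
grip_force: 61.6
```

Call:
step_arm(targets=[[[0,0,0],[0,0,0],10],[[0,0,0],[0,0,0],10],[[0,0,0],[0,0,0],10]])

```text
time: 13.48
tool_pos: [0.648, -0.2477, 0.2361]
tcp_rot: [0.149, -2.967, 0.011]
wrist_force: [-0.6, 0.6, -3.3]
width: 0.154
grip_force: 61.5
```

```bash
python3 - <<'E'
from h import *
s=here();print(s["width"]*85.4,s["torque"])
S=read_camera("side");T=read_camera("top")
cv2.imwrite("pics/z6.png",np.hstack([cv2.resize(T[110:260,200:400],None,fx=2,fy=2),cv2.resize(S[160:310,225:400],None,fx=2.2,fy=2)])[:,:,::-1])
E
```

```text
t 13.4833 rail [ 186.7 -308.6  236.1] yaw err 0.0006 z [-0.169 -0.016 -0.985]
13.113224190838421 [ 0.03089011 -0.15100847 -0.05493203]
```

View pics/z6.png

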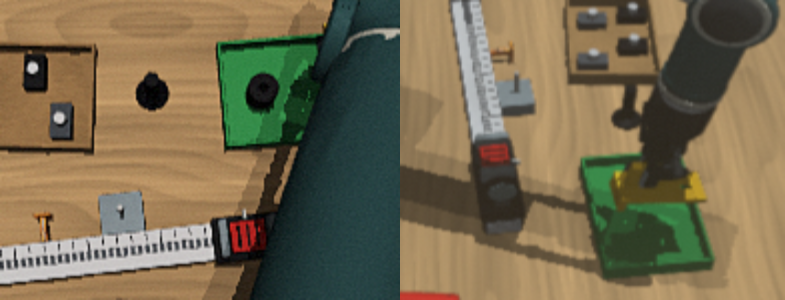

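The stop is held tilted over the tray (side view 655,187) and the knob is undisturbed. Lowering.

Call:
step_arm(targets=[[[0,0,0],[-5.4,0,19.7],10],[[0,0,0],[-6,0,34.5],10],[[0,0,0],[-5.1,0,29.6],10],[[0,0,0],[-3.4,0,19.7],10],[[0,0,0],[-1.2,0,6.9],10]])

```text
time: 14.0
tool_pos: [0.6478, -0.2469, 0.1213]
tcp_rot: [0.147, -2.963, 0.008]
wrist_force: [-0.4, 0.5, -5.1]
width: 0.151
grip_force: 61.4
```

Call:
step_arm(targets=[[[0,0,0],[-0.5,0,3],10],[[0,0,0],[-0.5,0,3],10],[[0,0,0],[-0.3,0,2],10],[[0,0,0],[0,0,0],10],[[0,0,0],[0,0,0],10]])

```text
time: 14.42
tool_pos: [0.6517, -0.2485, 0.1192]
tcp_rot: [0.148, -2.971, 0.014]
wrist_force: [-0.2, 0.1, -2.4]
width: 0.154
grip_force: 61.4
```

Call:
step_arm(targets=[[[0,0,0],[-0.3,0,1.5],10],[[0,0,0],[0,0,0],10],[[0,0,0],[0,0,0],10]])

```text
time: 14.67
tool_pos: [0.651, -0.2482, 0.1163]
tcp_rot: [0.148, -2.969, 0.013]
wrist_force: [-0.3, 0.4, -3.1]
width: 0.152
grip_force: 61.4
```

Call:
step_arm(targets=[[[0,0,0],[-0.3,0,1.5],10],[[0,0,0],[-0.2,0,1.5],10],[[0,0,0],[0,0,0],10],[[0,0,0],[0,0,0],10]])

```text
time: 15.0
tool_pos: [0.6507, -0.2481, 0.1126]
tcp_rot: [0.148, -2.968, 0.012]
wrist_force: [-0.2, -0.7, -2.9]
width: 0.158
grip_force: 61.6
```

Call:
step_arm(targets=[[[0,0,0],[-0.2,0,1],10],[[0,0,0],[0,0,0],10],[[0,0,0],[0,0,0],10]])

```text
time: 15.25
tool_pos: [0.6508, -0.2481, 0.1122]
tcp_rot: [0.148, -2.968, 0.013]
wrist_force: [-1.8, 0.9, 0.7]
width: 0.154
grip_force: 62.1
```

Call:
step_arm(targets=[[[0,0,0],[0,0,0],18],[[0,0,0],[0,0,0],24],[[0,0,0],[0,0,0],32],[[0,0,0],[0,0,0],32],[[0,0,0],[0,0,-5],32]])

```text
time: 15.67
tool_pos: [0.651, -0.2478, 0.1159]
tcp_rot: [0.148, -2.966, 0.012]
wrist_force: [-0.8, 0.1, -0.3]
width: 0.372
grip_force: 0.0
```

Call:
step_arm(targets=[[[0,0,0],[0,0,-20],32],[[0,0,0],[0,0,-35],32],[[0,0,0],[0,0,-35],32],[[0,-0.085,0],[0,0,-20],32],[[0,-0.085,0],[0,0,-10],32]])

```text
time: 16.08
tool_pos: [0.6747, -0.2465, 0.2407]
tcp_rot: [-0.157, 3.126, -0.005]
wrist_force: [1.2, 0.3, 1.1]
width: 0.374
grip_force: 0.0
```

Call:
step_arm(targets=[[[0,0,0],[12,9,0],0],[[0,0,0],[26,18,0],0],[[0,0,0],[27,19,0],0],[[0,0,0],[27,19,0],0],[[0,0,0],[27,19,0],0]])

```text
time: 16.5
tool_pos: [0.543, -0.1737, 0.2356]
tcp_rot: [-0.156, 3.137, -0.0]
wrist_force: [0.0, 0.4, -0.1]
width: 0.002
grip_force: 0.0
```

Call:
step_arm(targets=[[[0,0,0],[27,19,0],0],[[0,0,0],[27,19,0],0],[[0,0,0],[20,14,0],0],[[0,0,0],[10,8,0],0],[[0,0,0],[0,0,0],0]])

```text
time: 16.92
tool_pos: [0.4529, -0.1218, 0.2353]
tcp_rot: [0.157, -3.137, -0.0]
wrist_force: [0.2, -0.4, -0.6]
width: -0.002
grip_force: 0.0
```

Call:
step_arm(targets=[[[0,0,0],[0,0,0],0],[[0,0,0],[0,0,0],0],[[0,0,0],[0,0,0],0]])

```text
time: 17.17
tool_pos: [0.4562, -0.1236, 0.2357]
tcp_rot: [-0.156, 3.136, -0.001]
wrist_force: [-0.2, 0.1, -0.4]
width: 0.001
grip_force: 0.0
```

```bash
python3 - <<'E'
from h import *
s=here();print(s["width"]*85.4,s["wrist_force"],nose_length if not callable(nose_length) else nose_length())
S=read_camera("side");T=read_camera("top")
cv2.imwrite("pics/z7.png",np.hstack([cv2.resize(T[110:260,200:400],None,fx=2,fy=2),cv2.resize(S[160:310,225:400],None,fx=2.2,fy=2)])[:,:,::-1])
E
```

```text
t 17.1667 rail [   8.1 -166.1  235.7] yaw err -0.0002 z [ 0.001 -0.001 -1.   ]
0.10220751377003405 [-0.16858373  0.07394739 -0.3660507 ] 0.0726
```

View pics/z7.png

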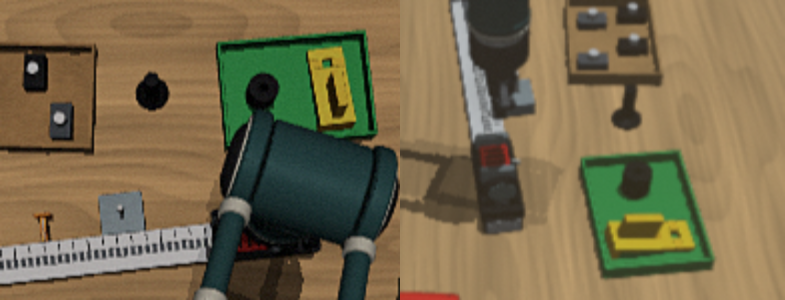

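Knob and stop both lie inside the tray, at (263,90) and (330,88). Now the button.

Call:
step_arm(targets=[[[0,0,0],[8,1,15],0],[[0,0,0],[0,0,30],0],[[0,0,0],[0,0,25],0],[[0,0,0],[0,0,12],0],[[0,0,0],[0,0,5],0]])

```text
time: 17.68
tool_pos: [0.4453, -0.1225, 0.1453]
tcp_rot: [0.155, -3.133, -0.003]
wrist_force: [-0.9, 0.0, -0.2]
width: -0.002
grip_force: 0.0
```

Call:
step_arm(targets=[[[0,0,0],[0,0,0],0],[[0,0,0],[0,0,0],0],[[0,0,0],[0,0,0],0]])

```text
time: 17.93
tool_pos: [0.4479, -0.1232, 0.1493]
tcp_rot: [-0.156, 3.136, -0.001]
wrist_force: [-0.3, -1.1, -0.3]
width: -0.001
grip_force: 0.0
```

```bash
python3 - <<'E'
from h import *
s=here();print(s["wrist_force"])
S=read_camera("side");T=read_camera("top")
cv2.imwrite("pics/z8.png",np.hstack([cv2.resize(T[190:250,195:340],None,fx=3,fy=3,interpolation=cv2.INTER_CUBIC),cv2.resize(S[190:250,235:315],None,fx=3,fy=3,interpolation=cv2.INTER_CUBIC)])[:,:,::-1])
E
```

```text
t 17.9333 rail [-1.000e-01 -1.649e+02  1.493e+02] yaw err 0.0 z [ 0.002 -0.001 -1.   ]
[-0.29861866 -1.06702586 -0.27024165]
```

View pics/z8.png

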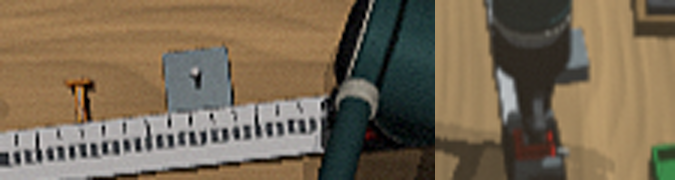

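The fingertips stand over the red button between the cheeks (side view 535,140). Pressing.

Call:
step_arm(targets=[[[0,0,0],[0,0,6],0],[[0,0,0],[0,0,5],0],[[0,0,0],[0,0,4],0],[[0,0,0],[0,0,4],0],[[0,0,0],[0,0,0],0]])

```text
time: 18.45
tool_pos: [0.4476, -0.123, 0.1296]
tcp_rot: [-0.156, 3.136, -0.001]
wrist_force: [-1.0, -0.1, 8.7]
width: 0.001
grip_force: 4.2
```

Call:
step_arm(targets=[[[0,0,0],[0,0,1],0],[[0,0,0],[0,0,0],0],[[0,0,0],[0,0,0],0]])

```text
time: 18.7
tool_pos: [0.4477, -0.123, 0.1292]
tcp_rot: [-0.156, 3.136, -0.001]
wrist_force: [-0.7, -0.1, 9.6]
width: -0.0
grip_force: 4.3
```

Call:
step_arm(targets=[[[0,0,0],[0,0,1.5],0],[[0,0,0],[0,3,0],0],[[0,0,0],[0,5,0],0],[[0,0,0],[0,7,0],0],[[0,0,0],[0,10,0],0]])

```text
time: 19.12
tool_pos: [0.4454, -0.0989, 0.1285]
tcp_rot: [-0.156, 3.136, -0.004]
wrist_force: [-3.7, -1.1, 14.0]
width: -0.001
grip_force: 6.9
```

Call:
step_arm(targets=[[[0,0,0],[0,12,0],0],[[0,0,0],[0,14,0],0],[[0,0,0],[0,16,0],0],[[0,0,0],[0,16,0],0],[[0,0,0],[0,16,0],0]])

```text
time: 19.53
tool_pos: [0.438, -0.0243, 0.1285]
tcp_rot: [-0.156, 3.136, -0.002]
wrist_force: [-3.2, -2.3, 13.8]
width: 0.003
grip_force: 7.1
```

```bash
python3 - <<'E'
from h import *
print(here()["wrist_force"])
read_camera("top");read_camera("side")
for n in C:
  for q in("carriage","index","button_top"):print(n,q,[(np.round(x.get("at",x.get("extent")),1).tolist(),round(x["score"],2)) for x in (look_for if q=="carriage" else tip_of)(n,q)[:2]])
E
```

```text
t 19.5333 rail [ -0.2 -65.5 128.5] yaw err 0.0003 z [ 0.002 -0.001 -1.   ]
[-3.15413959 -2.25170478 13.77928821]
side carriage [([254.5, 206.8, 276.8, 248.9], 0.75)]
side index [([217.8, 274.4], 0.73)]
side button_top [([211.6, 264.4], 0.47), ([309.3, 217.9], 0.44)]
top carriage [([272.6, 239.8, 278.9, 247.7], 0.56)]
top index []
top button_top []
```

Call:
step_arm(targets=[[[0,0,0],[0,16,0],0],[[0,0,0],[0,16,0],0],[[0,0,0],[0,16,0],0],[[0,0,0],[0,16,0],0],[[0,0,0],[0,16,0],0]])

```text
time: 20.35
tool_pos: [0.4305, 0.0558, 0.1285]
tcp_rot: [-0.156, 3.134, -0.001]
wrist_force: [-1.7, -2.2, 12.2]
width: -0.004
grip_force: 6.3
```

Call:
step_arm(targets=[[[0,0,0],[0,16,0],0],[[0,0,0],[0,16,0],0],[[0,0,0],[0,14,0],0],[[0,0,0],[0,12,0],0],[[0,0,0],[0,10,0],0]])

```text
time: 20.77
tool_pos: [0.4237, 0.1241, 0.1285]
tcp_rot: [-0.157, 3.134, 0.0]
wrist_force: [0.0, -2.1, 12.6]
width: -0.002
grip_force: 6.4
```

Call:
step_arm(targets=[[[0,0,0],[0,6,0],0],[[0,0,0],[0,4,0],0],[[0,0,0],[0,2,0],0],[[0,0,0],[0,0,0],0]])

```text
time: 21.1
tool_pos: [0.4225, 0.136, 0.1286]
tcp_rot: [-0.157, 3.134, 0.002]
wrist_force: [-1.5, -0.1, 13.6]
width: 0.001
grip_force: 6.5
```

```bash
python3 - <<'E'
from h import *
print(here()["wrist_force"])
T=read_camera("top");S=read_camera("side")
for n in C:
  for q in("index","flag_line","button_top"):print(n,q,[(np.round(x["at"],1).tolist(),round(x["score"],2)) for x in tip_of(n,q)[:2]])
a=cv2.resize(T[205:255,180:270],None,fx=5,fy=5,interpolation=cv2.INTER_CUBIC);b=cv2.resize(S[160:210,240:290],None,fx=5,fy=5,interpolation=cv2.INTER_CUBIC)
cv2.imwrite("pics/z9.png",np.hstack([a,b])[:,:,::-1])
E
```

```text
t 21.1 rail [  0.3  95.6 128.6] yaw err 0.0007 z [ 0.003  0.001 -1.   ]
[-1.52768648 -0.05698003 13.6073753 ]
side index [([183.8, 269.8], 0.81), ([183.4, 255.2], 0.55)]
side flag_line [([184.2, 269.0], 0.42)]
side button_top [([182.2, 258.1], 0.39)]
top index []
top flag_line [([160.3, 209.6], 0.2)]
top button_top []
```

View pics/z9.png

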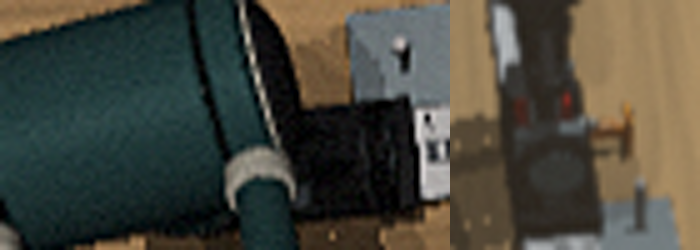

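The top view shows the carriage's rear edge at zoom (413,100)–(418,205), past the lug. The side view shows the pointer next to the orange flag, about (600,130). I convert the rear edge to rail coordinates.

```bash
python3 - <<'E'
from h import *
np.set_printoptions(precision=1,suppress=True)
e=lambda x,y:(y/5+205-.4,x/5+180-.4)
for z in(.03,.045):
  for q in((413,110),(415,150),(417,200)):print(z,toR(P0,atz("top",e(*q),z)))
  print("start",toR(P0,atz("top",tz(773,80),z)),toR(P0,atz("top",tz(781,150),z)))
print("stud now",toR(P0,atz("top",e(400,43),.078)))
print("side idx",toR(P0,atz("side",(183.8,269.8),.044)),"start idx",[toR(P0,atz("side",q,.044)) for q in((239.2,276.5),(241,277.7),sz(408,367))])
for q in((184.2,269),(184.5,267.4),(182.4,266.4)):print("flag side z.02/.03/.038",[toR(P0,atz("side",q,z))[:2] for z in(.02,.03,.038)])
for q in((229.4,219.7),(228.8,219.8)):print("flag net top",[toR(P0,atz("top",q,z))[:2] for z in(0,.03,.044)])
E
```

```text
0.03 [23.  -1.2 30. ]
0.03 [ 1.1  0.1 30. ]
0.03 [-26.   2.  30.]
start [  24.8 -264.6   30. ] [ -24.6 -263.5   30. ]
0.045 [21.7 -1.7 45. ]
0.045 [ 0.1 -0.4 45. ]
0.045 [-26.7   1.4  45. ]
start [  23.5 -261.7   45. ] [ -25.2 -260.6   45. ]
stud now [54.8  0.1 78. ]
side idx [41.  98.5 44. ] start idx [array([  29.7, -155.7,   44. ]), array([  32.5, -163.4,   44. ]), array([  35.1, -160.8,   44. ])]
flag side z.02/.03/.038 [array([ 40.9, 121.2]), array([ 39.6, 111.1]), array([ 38.6, 103. ])]
flag side z.02/.03/.038 [array([ 34.8, 120.4]), array([ 33.6, 110.3]), array([ 32.7, 102.2])]
flag side z.02/.03/.038 [array([ 32.5, 131.9]), array([ 31.4, 121.7]), array([ 30.4, 113.5])]
flag net top [array([ 31.2, 119.4]), array([ 28.5, 115.2]), array([ 27.2, 113.3])]
flag net top [array([ 32.8, 118.9]), array([ 30.1, 114.8]), array([ 28.8, 112.9])]
```

Friction carried the carriage without lag, so the joint stands near 0.260. I refine the flag numerically from the stored initial pictures.

```bash
python3 - <<'E'
from h import *
np.set_printoptions(precision=1,suppress=True)
for n,(r0,r1,c0,c1) in(("top",(212,232,212,232)),("side",(176,200,262,278))):
    I=cv2.imread(f"pics/{n}0.png")[r0:r1,c0:c1].astype(float)
    w=np.clip(I[:,:,2]-I[:,:,0]-70,0,None) if 0 else None
    hsv=cv2.cvtColor(I.astype(np.uint8),cv2.COLOR_BGR2HSV)
    m=(hsv[:,:,1]>175)&(hsv[:,:,0]<16)
    print(n,hsv[:,:,1].mean())
    for i,r in enumerate(m):
        if r.any():
            xs=np.nonzero(r)[0];cx=xs.mean()+c0
            print(i+r0,"".join(".#"[v] for v in r),[toR(P0,atz(n,(i+r0,cx),z))[:2] for z in(.03,.038)])
E
```

```text
top 127.8Traceback (most recent call last):
  File "<stdin>", line 12, in <module>
  File "<stdin>", line 12, in <genexpr>
TypeError: string indices must be integers, not 'numpy.bool'
```

```bash
python3 - <<'E'
from h import *
np.set_printoptions(precision=1,suppress=True)
for n,(r0,r1,c0,c1) in(("top",(212,232,212,232)),("side",(174,196,262,280))):
    I=cv2.imread(f"pics/{n}0.png")[r0:r1,c0:c1]
    hsv=cv2.cvtColor(I,cv2.COLOR_BGR2HSV)
    m=(hsv[:,:,1]>165)&(hsv[:,:,0]<18)
    print(n)
    for i,r in enumerate(m):
        if r.any():
            xs=np.nonzero(r)[0];cx=xs.mean()+c0
            print(i+r0,"".join("#" if v else "." for v in r),*[toR(P0,atz(n,(i+r0,cx),z))[:2] for z in(.03,.038)])
E
```

```text
top
216 ..........##........ [ 64.3 104.1] [ 63.3 103. ]
217 .....#########...... [ 62.  108.4] [ 61.1 107.4]
218 .....######.##...... [ 59.3 109.4] [ 58.4 108.3]
219 .......##.###....... [ 56.3 107.3] [ 55.4 106.3]
220 ...........#........ [ 53.2 103.8] [ 52.3 102.7]
221 ........#.##........ [ 50.8 107.7] [ 50.  106.6]
222 ........#.##........ [ 48.1 107.9] [ 47.2 106.9]
223 ........#.##........ [ 45.4 108.2] [ 44.5 107.1]
224 ........#.##........ [ 42.6 108.4] [ 41.8 107.4]
225 ........#..#........ [ 39.9 109.2] [ 39.1 108.1]
226 ........#..#........ [ 37.2 109.4] [ 36.4 108.4]
227 ........#..#........ [ 34.5 109.7] [ 33.7 108.6]
228 ...........##....... [ 31.1 104.5] [ 30.4 103.5]
229 ...........##....... [ 28.4 104.8] [ 27.7 103.7]
side
181 .............#.... [ 63.6 124.8] [ 62.4 116.6]
182 .............#.... [ 62.9 119.6] [ 61.7 111.4]
183 .............#.... [ 62.1 114.4] [ 61.  106.3]
186 .....##........... [ 33.  102.5] [32.1 94.5]
```

Call:
step_arm(targets=[[[0,0,0],[0,3,0],0],[[0,0,0],[0,4,0],0],[[0,0,0],[0,3,0],0],[[0,0,0],[0,0,0],0],[[0,0,0],[0,0,0],0]])

```text
time: 21.92
tool_pos: [0.4215, 0.1458, 0.1286]
tcp_rot: [-0.156, 3.134, 0.002]
wrist_force: [-1.9, 0.8, 12.7]
width: 0.001
grip_force: 6.4
```

Call:
step_arm(targets=[[[0,0,0],[0,0,0],0],[[0,0,0],[0,0,-4],0],[[0,0,0],[0,0,-4],0],[[0,0,0],[0,0,-4],0],[[0,0,0],[0,0,-6],0]])

```text
time: 22.33
tool_pos: [0.4198, 0.1449, 0.1445]
tcp_rot: [0.156, -3.137, 0.0]
wrist_force: [-0.5, -0.2, 0.7]
width: -0.003
grip_force: 0.0
```

Call:
step_arm(targets=[[[0,0,0],[0,0,-25],0],[[0,0,0],[0,0,-35],0],[[0,0,0],[0,0,-25],0],[[0,0,0],[0,-20,0],0],[[0,0,0],[0,-35,0],0]])

```text
time: 22.75
tool_pos: [0.4266, 0.0916, 0.2319]
tcp_rot: [-0.162, 3.133, 0.002]
wrist_force: [0.9, -0.3, -0.8]
width: 0.003
grip_force: 0.0
```

Call:
step_arm(targets=[[[0,0,0],[0,-38,0],0],[[0,0,0],[0,-38,0],0],[[0,0,0],[0,-38,0],0],[[0,0,0],[0,-38,0],0],[[0,0,0],[0,-20,0],0]])

```text
time: 23.17
tool_pos: [0.4421, -0.0841, 0.2294]
tcp_rot: [0.153, -3.137, 0.002]
wrist_force: [2.1, 0.7, -0.2]
width: -0.001
grip_force: 0.0
```

Call:
step_arm(targets=[[[0,0,0],[0,0,0],0],[[0,0,0],[0,0,0],0],[[0,0,0],[0,0,0],0]])

```text
time: 23.42
tool_pos: [0.4419, -0.0805, 0.229]
tcp_rot: [0.155, -3.136, -0.001]
wrist_force: [0.2, -0.5, -0.4]
width: 0.003
grip_force: 0.0
```

```bash
python3 - <<'E'
from h import *
np.set_printoptions(precision=1,suppress=True,linewidth=220)
here()
T=np.mean([read_camera("top").astype(float) for _ in range(6)],0);np.save("T1.npy",T);S=read_camera("side")
for n in C:
  for q in("index","flag_line","button_top"):print(n,q,[(np.round(x["at"],1).tolist(),round(x["score"],2),*(toR(P0,atz(n,x["at"],z)) for z in((.066,) if q=="button_top" else (.03,.038,.044)))) for x in tip_of(n,q)[:1]])
for ch in(0,2):
  print("ch",ch);print("     ",np.arange(211,233))
  for r in range(214,236):print(r,T[r,211:233,ch].astype(int))
E
```

```text
t 23.4167 rail [  -1.9 -121.8  229. ] yaw err -0.0005 z [-0.  0. -1.]
side index []
side flag_line [([185.0, 266.6], 0.55, array([ 30.4, 108.1,  30. ]), array([ 29.5, 100. ,  38. ]), array([28.8, 94. , 44. ]))]
side button_top []
top index [([225.5, 221.2], 0.91, array([ 38.7, 110.1,  30. ]), array([ 37.9, 109. ,  38. ]), array([ 37.3, 108.2,  44. ]))]
top flag_line [([158.9, 210.4], 0.37, array([227.9, 122.3,  30. ]), array([225.7, 121.2,  38. ]), array([224.1, 120.3,  44. ]))]
top button_top [([237.2, 219.2], 0.54, array([  4.8, 113.5,  66. ]))]
ch 0
      [211 212 213 214 215 216 217 218 219 220 221 222 223 224 225 226 227 228 229 230 231 232]
214 [147 148 147 145 147 146 146 147 146 147 147 146 148 146 145 144 145 145 144 141 143 144]
215 [147 146 147 146 145 147 145 145 144 143 145 124 142 140 146 147 144 143 142 140 142 137]
216 [146 146 145 147 146 136 151 156 157 163 163 129 155 136 128 133 146 144 143 140 142 142]
217 [148 147 145 149 149 123 153 163 143 144 136 140 149 113  55 101 150 145 144 142 143 142]
218 [147 148 147 150 148 140 126 106  46 117  95  76   4  26  22  95 
[... 2849 characters left out ...]
1  82  33  82 205 104   3  50  68  68  63  65  62  60  34]
228 [ 79  80  81  71  74  64  67  68  64  42  33 206 103   3  19  26  31  14  22   9  13  69]
229 [ 66  66  65  44  43  24  27  31  15  17   1 215  79  10  24  24  21  20  23  20   9 122]
230 [ 15  11  16  17  18  20  21  21  22  20   8 172  36  17  18  17  15  15  16  17   7 112]
231 [13 16 16 21 23 19 18 16 13 17 12 11 16 23 19 24 20 21 18 17  0 92]
232 [ 8 11  9 25 26 22 24 21 17 16 24 22 28 32 34 32 33 38 36 32  0 65]
233 [17 14  8 32 32 34 27 27 39 33 31 29 33 32 32 20 22 32 35 34  0 49]
234 [29 13 10 34 32 31 14 10 34 34 30 22 33 31 33 17  6 33 36 37  0 35]
235 [43  9 12 32 32 33 12 16 33 32 34 19 27 33 33 28  9 34 37 36  0 24]
```

```bash
python3 - <<'E'
from h import *
np.set_printoptions(precision=1,suppress=True)
T=np.load("T1.npy")
for r in(227,228,229):
    w=np.clip(T[r,220:225,2]-30,0,None);c=(w*np.arange(220,225)).sum()/w.sum();print("ptr",r,c.round(2),toR(P0,atz("top",(r,c),.044)))
for r in range(219,224):
    w=np.clip(T[r,220:223,2]-35,0,None);c=(w*np.arange(220,223)).sum()/w.sum();print("line",r,c.round(2),*[toR(P0,atz("top",(r,c),z))[:2] for z in(.03,.038,.044)])
# button: red region
m=(T[:,:,0]>90)&(T[:,:,2]<45)&(T[:,:,1]<70);m[:228]=0;m[255:]=0;m[:,:205]=0;m[:,245:]=0
ys,xs=np.nonzero(m);print(len(ys),xs.min(),xs.max(),toR(P0,atz("top",(ys.mean(),xs.mean()),.066)),toR(P0,atz("top",(ys.mean(),xs.mean()),.056)))
s=[(x["extent"],x["score"]) for x in look_for("top","carriage")[:2]];print(s)
E
```

```text
ptr 227 222.05 [ 33.  106.3  44. ]
ptr 228 222.17 [ 30.2 106.3  44. ]
ptr 229 222.21 [ 27.5 106.4  44. ]
line 219 220.93 [ 56.5 109.1] [ 55.6 108.1] [ 54.9 107.3]
line 220 221.09 [ 53.8 109. ] [ 52.9 107.9] [ 52.2 107.1]
line 221 221.06 [ 51.  109.3] [ 50.1 108.2] [ 49.5 107.4]
line 222 221.06 [ 48.3 109.6] [ 47.4 108.5] [ 46.8 107.7]
line 223 221.06 [ 45.5 109.8] [ 44.7 108.8] [ 44.1 108. ]
219 206 231 [ -0.6 106.   66. ] [  0.1 107.3  56. ]
[([208.4, 224.5, 258.5, 255.7], 0.64)]
```

Call:
step_arm(targets=[[[0,0,0],[-2,20,0],0],[[0,0,0],[0,38,0],0],[[0,0,0],[0,38,0],0],[[0,0,0],[0,38,0],0],[[0,0,0],[0,38,0],0]])

```text
time: 24.53
tool_pos: [0.4271, 0.0917, 0.2298]
tcp_rot: [-0.154, 3.137, 0.0]
wrist_force: [0.5, 0.7, -0.2]
width: -0.001
grip_force: 0.0
```

Call:
step_arm(targets=[[[0,0,0],[0,36,0],0],[[0,0,0],[0,19,0],0],[[0,0,0],[0,0,25],0],[[0,0,0],[0,0,30],0],[[0,0,0],[0,0,15],0]])

```text
time: 24.95
tool_pos: [0.4206, 0.1455, 0.1573]
tcp_rot: [0.158, -3.135, 0.001]
wrist_force: [-0.6, -0.1, -0.4]
width: -0.001
grip_force: 0.0
```

Call:
step_arm(targets=[[[0,0,0],[0,0,8],0],[[0,0,0],[0,0,5],0],[[0,0,0],[0,0,0],0],[[0,0,0],[0,0,0],0]])

```text
time: 25.28
tool_pos: [0.4227, 0.1452, 0.1474]
tcp_rot: [-0.155, 3.137, 0.0]
wrist_force: [0.5, 0.5, -0.1]
width: 0.0
grip_force: 0.0
```

Call:
step_arm(targets=[[[0,0,0],[0,0,2],0],[[0,0,0],[0,0,0],0],[[0,0,0],[0,0,0],0]])

```text
time: 25.53
tool_pos: [0.4226, 0.1452, 0.1454]
tcp_rot: [-0.156, 3.136, 0.001]
wrist_force: [-0.1, 0.7, 0.5]
width: -0.002
grip_force: 0.0
```

Call:
step_arm(targets=[[[0,0,0],[0,0,1],0],[[0,0,0],[0,0,0],0],[[0,0,0],[0,0,0],0]])

```text
time: 25.78
tool_pos: [0.422, 0.1451, 0.1437]
tcp_rot: [-0.156, 3.137, 0.0]
wrist_force: [0.9, -0.2, 0.2]
width: 0.003
grip_force: 0.0
```

Call:
step_arm(targets=[[[0,0,0],[0,0,3],0],[[0,0,0],[0,0,0],0],[[0,0,0],[0,0,0],0]])

```text
time: 26.03
tool_pos: [0.4218, 0.1451, 0.1403]
tcp_rot: [0.156, -3.137, 0.0]
wrist_force: [-0.2, 0.9, -0.3]
width: -0.001
grip_force: 0.0
```

Call:
step_arm(targets=[[[0,0,0],[0,0,1.2],0],[[0,0,0],[0,0,0],0],[[0,0,0],[0,0,0],0]])

```text
time: 26.28
tool_pos: [0.4219, 0.1451, 0.1393]
tcp_rot: [0.156, -3.137, 0.0]
wrist_force: [0.6, -0.7, 0.1]
width: -0.001
grip_force: 0.0
```

Call:
step_arm(targets=[[[0,0,0],[0,0,0.8],0],[[0,0,0],[0,0,0],0],[[0,0,0],[0,0,0],0]])

```text
time: 26.53
tool_pos: [0.4221, 0.1452, 0.1387]
tcp_rot: [-0.156, 3.138, 0.0]
wrist_force: [1.0, -0.0, -1.6]
width: 0.001
grip_force: 0.1
```

Call:
step_arm(targets=[[[0,0,0],[0,0,0.7],0],[[0,0,0],[0,0,0],0],[[0,0,0],[0,0,0],0]])

```text
time: 26.78
tool_pos: [0.4222, 0.1452, 0.1385]
tcp_rot: [-0.156, 3.138, 0.0]
wrist_force: [-1.7, 0.1, 4.5]
width: 0.004
grip_force: 2.7
```

```bash
python3 -c "
from h import *
here()"
```

```text
t 26.7833 rail [  0.9 104.7 138.5] yaw err 0.0001 z [ 0.  0. -1.]
```

Contact at 66 mm means the button is fully up, so the pawl is in a notch. I rise straight up, clear the view and check once more.

Call:
step_arm(targets=[[[0,0,0],[0,0,-6],0],[[0,0,0],[0,0,-25],0],[[0,0,0],[0,0,-35],0],[[0,0,0],[0,0,-25],0],[[0,0,0],[0,-20,0],0]])

```text
time: 27.2
tool_pos: [0.4274, 0.1276, 0.2353]
tcp_rot: [-0.159, 3.127, 0.005]
wrist_force: [1.8, 0.6, 0.8]
width: -0.002
grip_force: 0.0
```

Call:
step_arm(targets=[[[0,0,0],[0,-38,0],0],[[0,0,0],[0,-38,0],0],[[0,0,0],[0,-38,0],0],[[0,0,0],[0,-38,0],0],[[0,0,0],[0,-30,0],0]])

```text
time: 27.62
tool_pos: [0.4419, -0.0582, 0.2294]
tcp_rot: [-0.155, 3.137, -0.001]
wrist_force: [0.6, 1.4, -0.0]
width: -0.001
grip_force: 0.0
```

Call:
step_arm(targets=[[[0,0,0],[0,0,0],0],[[0,0,0],[0,0,0],0],[[0,0,0],[0,0,0],0],[[0,0,0],[0,0,0],0]])

```text
time: 27.95
tool_pos: [0.4418, -0.055, 0.2288]
tcp_rot: [0.158, -3.137, -0.001]
wrist_force: [-0.4, 0.2, 0.1]
width: -0.004
grip_force: 0.0
```

```bash
python3 - <<'E'
from h import *
np.set_printoptions(precision=1,suppress=True)
here();T=np.mean([read_camera("top").astype(float) for _ in range(4)],0)
w=np.clip(T[228,220:225,2]-30,0,None);c=(w*np.arange(220,225)).sum()/w.sum();print("ptr",toR(P0,atz("top",(228,c),.044)))
for q in("nut","stop"):print(q,[(x["extent"],round(x["score"],2)) for x in look_for("side",q)[:1]])
print(finish_job())
E
```

```text
t 27.95 rail [  0.5 -96.4 228.8] yaw err 0.001 z [-0.  0. -1.]
ptr [ 30.2 106.3  44. ]
nut [([321.5, 204.5, 337.0, 223.0], 0.63)]
stop [([317.0, 265.8, 359.2, 287.7], 0.59)]
the job is handed in; nothing more can be done
None
```

I handed the job in at about 28 s: the knob and then the stop were set down in the tray, and the carriage is locked with its button fully up, its pointer about 1–3 mm from the flag line by my measurement (nearest notch, joint about 0.27). I viewed 11 pictures, one over the limit of 10.

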